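# Close up the nail chest

## Task

Close up the small blue steel chest on the bench: first push both of its drawers fully home, then swing the lid down until it is fully shut, since the shut lid's apron locks the drawers where they are. Push from outside with the fingertips, steadily and without slamming; take hold of nothing, do not reach into a drawer or under the lid, and do not shove, tip or lift the chest or disturb the other things on the bench.

Things in the scene. Friction and masses are not known exactly. Their poses are not given: they have to be found in the camera images.
- chest: Small blue steel bench chest, 170 deep (local x) x 290 wide (local y), rim of its body 105 high; loose on rubber feet, about 6 to 8 kg in all. Origin: centre of its underside, on the bench; local z up. Its drawer side faces local -x (front face of the body at x = -85 mm); the lid hinges along the back at x = +85 mm. Pushing it bodily or tipping it is a fault.
- drawer_left (a joint): Opening of the left drawer (grey front, at local y +4 to +138 mm of the chest, centre +70.5), in m: 0 = fully home, front face flush with the chest's front; it slides out along chest -x, 0.12 at most. Needs about 2 N to slide and stays where it is left.
- drawer_right (a joint): Opening of the right drawer (same, at local y -138 to -4 mm, centre -70.5), in m: 0 = fully home.
- drawer_left_front (a point): Point on the outer face of the left drawer's grey front, centred across its width, 65 mm above the bench. The front is 134 wide, from 25 to 79 mm above the bench; an aluminium pull rail 100 wide stands 10 mm proud of it between 41 and 51 mm above the bench; above the rail the face is plain. The open drawer behind the front is 67 mm above the bench at the top of its sides.
- drawer_right_front (a point): The same point on the right drawer's front.
- lid (a joint): Angle of the lid in rad: 0 = fully shut (its top level, its underside on the rim), grows as it opens upward; hinges stiff, so it stays at any angle; pushed at 140 mm from the hinge it needs about 1 to 6 N.
- lid_hinge (a point): Middle of the lid's hinge line, at the chest's back rim (chest x = +85, y = 0, 105 mm above the bench). The hinge line runs along the chest's y.
- lid_edge (a point): Middle of the lid's front upper edge: 177.5 mm from the hinge along the lid, on its outer face. The lid is a blue pan 290 wide; its flat, plain outer face (flip handle folded flush) lies 22.5 mm outside the plane through the hinge (when shut: on top, 127.5 mm above the bench). An apron along the front edge reaches 35 mm below the rim when shut, 5 mm before the drawer fronts, and locks them.
- hammer: Bystander: hammer lying on the bench, about 300 long; leave alone.
- nail_jar: Bystander: jar with brass lid, 68 across, 95 high, origin at its foot; leave alone.
- glue: Bystander: white glue bottle with orange cap, 58 across, 170 high, origin at its foot; leave alone.
- tape: Bystander: yellow tape measure, 66 x 38 x 61 high, origin under its centre; leave alone.
- mug: Bystander: blue mug, 80 across, 90 high, origin at its foot; leave alone.
- offcut: Bystander: pine offcut 140 x 70 x 45 high, origin under its centre; leave alone.

How it is judged:
On the way, in this order (a step that is already met when the one before it is completed fails the run):
1. both drawers are pushed fully home, before the lid (value of joint each of drawer_left, drawer_right below 0.004 m and value of joint lid above 0.3 rad), for 0.2 s.
2. the lid is shut (value of joint lid below 0.03 rad), for 0.2 s.
At the end, for the whole second after the job is handed in: Both drawers are within 4 mm of fully home, the lid within 0.03 rad (5 mm at its edge) of shut, the chest standing flat and at rest within 30 mm of where it stood (value of joint each of drawer_left, drawer_right below 0.004 m and value of joint lid below 0.03 rad and angle between chest's own z axis and vertical below 0.03 rad and distance of chest from where it was at the start of the episode below 0.03 m and linear speed of chest below 0.02 m/s); the robot touches nothing.
It fails at once if the chest is shoved, carried or lifted by more than 30 mm, or tipped by more than 0.15 rad (distance of chest from where it was at the start of the episode above 0.03 m or angle between chest's own z axis and vertical above 0.15 rad).
It fails at once if the lid is slammed (closing faster than 3 rad/s) or a drawer is slammed (faster than 0.5 m/s) (velocity of joint lid below -3 rad/s or velocity of joint any of drawer_left, drawer_right below -0.5 m/s).
It fails at once if a drawer front or the lid is held or hooked from its inner side (the gripper works from behind its outer face) ((contact force between the fingers and lid above 1 N and z of the grasp point in the frame of lid_edge below -0.003 m) or (contact force between the fingers and drawer_left above 1 N and x of the grasp point in the frame of drawer_left_front above 0.005 m) or (contact force between the fingers and drawer_right above 1 N and x of the grasp point in the frame of drawer_right_front above 0.005 m)).
It fails at once if another thing on the bench is moved or lifted by more than 20 mm (distance of any of hammer, nail_jar, glue, tape, mug, offcut from where it was at the start of the episode above 0.02 m).
It also fails if it takes over 64 s, if anything falls off the work surface, if the arm or the gripper's body presses on something with over 40 N, if the wrist force passes 120 N, or if a joint passes its speed limit or range.

## Robot

A 7-joint arm with a two-finger parallel gripper is mounted at the origin on the work surface. World frame = base frame: x ahead of the robot, y to its left, z up, the work surface at z = 0. Lengths are in m, angles in rad, forces in N, time in s.
With the tool pointing down it reaches from about 0.425 to 0.875 m from the base axis. Payload 8.4 kg.
Tool frame: the origin (TCP) lies on the centre line of the jaws, within the pads' length; the fingertips stand 8 mm ahead of it and the grasp point (between the pads) lies 11 mm behind it; z points along the fingers, y is the line along which they close (so a half turn about z gives the same grasp; the last joint's range is limited). The gripper opens to 85 mm and grips with 20 to 120 N. Pads are 22 mm wide; open, the fingers measure 114 mm over their backs; the gripper's body (76 mm by 85 mm) begins 54 mm behind the grasp point. The pads swing forward as they close: fully open they stand 13 mm farther back than shut.
Start: joints at [-1.228, 0.333, 0.04, 1.465, -0.013, 1.343, -0.059], TCP at [0.278, 0.588, 0.239] pointing down, gripper open.
Joint ranges: [-2.58, 2.58], [-0.38, 2.09], [-1.3, 1.39], [0.25, 2.4], [-1.5, 4.64], [0.08, 2.09], [-2.65, 2.65]. Speed limits (rad/s): [2.22, 2.22, 2.79, 2.79, 3.14, 3.14, 3.14].

## Interface

Orientations are given as a unit quaternion [x, y, z, w].
In Python, from cell import env gives the robot as it stands. The module is installed in compiled form; this text tells all that it offers. Calls block until the motion is done:
- env.movep(position, orientation): joint-space move of the TCP to a pose.
- env.move_l(position, rotation=None, max_speed=0.15): straight line of the TCP; rotation=None keeps the orientation; max_speed is the mean speed in m/s.
- env.move_joints(angles): joint-space move.
- env.ungrasp() and env.clamp(grasp_force=None): open the fingers fully, or close them until they stop; grasp_force is the grip in N (None keeps the last).
- env.pause(seconds).
- env.inverse_kinematics(position, orientation): joint angles nearest the present ones, or None.
- env.capture(name): name is "side" or "top"; returns a dict with "image" (384x512x3 uint8, red, green, blue), "fx", "fy", "cx", "cy" (pixels), "distortion" ([k1, k2, p1, p2, k3] as OpenCV has them; the pictures are not rectified), "rvec" (rotation vector, rad) and "tvec" (3), from world to camera coordinates, as OpenCV has them. Camera axes: x right, y down, z forward; pixel columns grow to the right and rows downward; lengths in m; the calibration is good to about 2 mm. A picture is of the moment at which its call begins. There is no depth.
A pose or a line that the arm cannot do raises env.MotionError and nothing moves.
- env.sign_off(): hands the job in; it is judged then, once.
Readings, each from a call of its own:
- env.get_clock(): time.
- env.get_joint_pos(): joint angles.
- env.get_joint_velocities(): joint speeds.
- env.get_effort(): joint torques, N m.
- env.get_position(): TCP position.
- env.get_orientation(): TCP orientation.
- env.get_contact_force(): force on the tool from outside, world axes, zero at the start.
- env.get_torque(): the same for the moment, N m.
- env.get_grip_width(): finger opening in m.
- env.get_finger_force(): force on a finger pad.
Only numpy, scipy, OpenCV 4.12 (cv2) and the standard library are available. Lean on these libraries where they do the work, as an engineer would, in place of code of your own. Each camera call takes 0.05 s, during which the arm holds its last target. There are 200 camera calls.

## Working session

There is one attempt and no reset: what is moved stays moved. The work goes in short steps, each a Python script; the robot and the scene stay as the last script left them, time stands still between calls to the robot, and variables do not carry over. Pictures are saved under pics/ and viewed, at most 10 in all, crops included, and the job is handed in when it is done.

```bash
mkdir -p pics; python3 - <<'E'
from cell import env
import cv2,pickle
for n in("side","top"):
    c=env.capture(n); pickle.dump(c,open(f"{n}0.pkl","wb")); cv2.imwrite(f"pics/{n}0.png",c["image"][:,:,::-1])
    R=cv2.Rodrigues(c["rvec"])[0] if hasattr(c["rvec"],'shape') else None
    print(n,c["fx"],c["cx"],c["cy"],c["distortion"],c["rvec"],c["tvec"])
print(env.get_orientation(),env.get_clock(),env.get_grip_width())
E
```

```text
side 456.59594569642576 260.64537855473816 201.3316391631608 [0.00220869 0.         0.         0.         0.        ] [ 1.34412021 -2.13492568  0.97705567] [0.25117406 0.43149024 1.32844574]
top 395.1531480444419 257.56386758721675 193.80432725108813 [-0.03906023  0.          0.          0.          0.        ] [ 2.17359028 -2.15841076  0.11237616] [-0.01299799  0.58650824  1.3155681 ]
[ 2.19106650e-01  9.75700672e-01 -6.80653148e-04 -1.07099575e-04] 0.1 0.08538154715088847
```

View pics/side0.png

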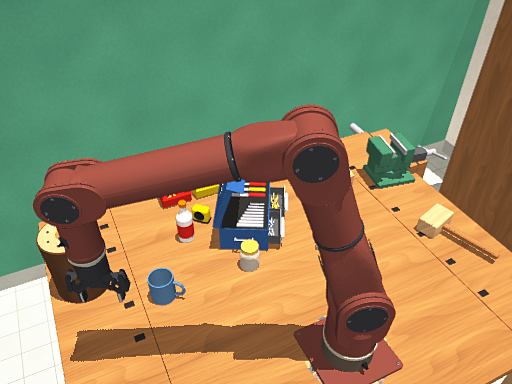

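View pics/top0.png

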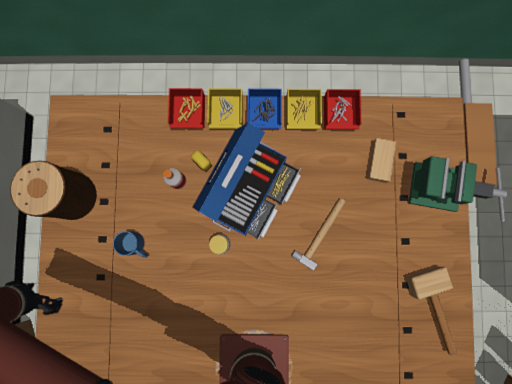

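The side view shows the chest at about (250,215) px, partly hidden by the arm. In the top view it is at (195–300, 125–237) px, with its drawers facing lower right. The jar is at (219,244), the glue at (173,178), the tape at (201,160) and the hammer at (320,235). Next I'll zoom in on both views.

```bash
python3 - <<'E'
import cv2
a=cv2.imread("pics/top0.png")[118:243,185:310]; cv2.imwrite("pics/topz.png",cv2.resize(a,None,fx=4.8,fy=4.8,interpolation=cv2.INTER_CUBIC))
a=cv2.imread("pics/side0.png")[165:275,160:300]; cv2.imwrite("pics/sidez.png",cv2.resize(a,None,fx=5,fy=5,interpolation=cv2.INTER_CUBIC))
E
```

```text
(no output)
```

View pics/topz.png

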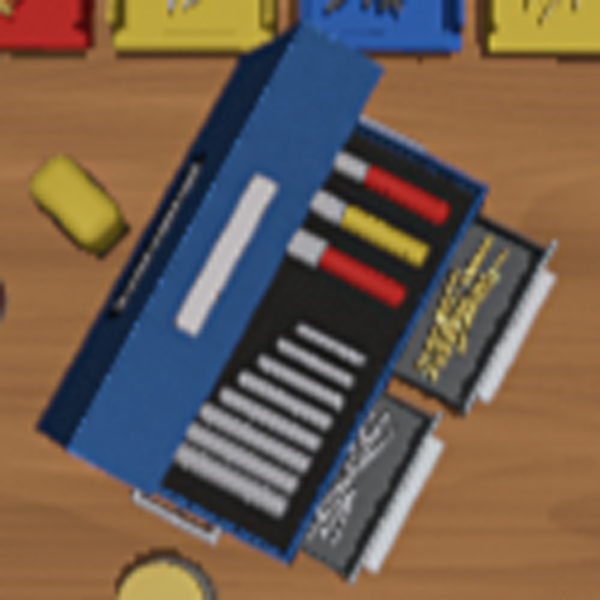

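View pics/sidez.png

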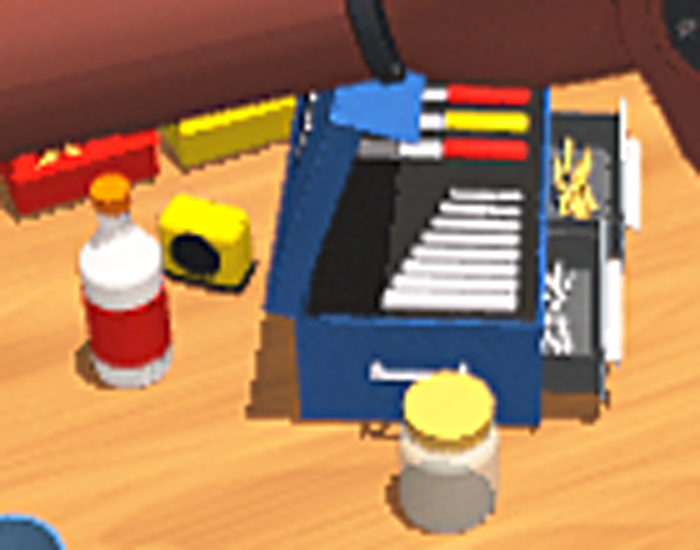

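In the top zoom, the front rim corners are at (487,187) and (290,562). The drawer front top corners are at (555,243)/(468,410) for the right drawer and (440,415)/(352,580) for the left. The lid's outer edge runs from (303,25) to (68,445), with the apron facing up, so the lid is a little under 90° open. The side zoom agrees with this.

```bash
cat > h.py <<'E'
import cv2,pickle,numpy as np
def ray(c,uv):
    K=np.array([[c["fx"],0,c["cx"]],[0,c["fy"],c["cy"]],[0,0,1.]])
    n=cv2.undistortPoints(np.array([[uv]],float),K,np.array(c["distortion"]))[0,0]
    R=cv2.Rodrigues(np.array(c["rvec"]))[0]
    return -R.T@np.array(c["tvec"]),R.T@np.array([*n,1])
def onz(c,uv,z):
    o,d=ray(c,uv); return o+d*(z-o[2])/d[2]
T=lambda x,y:((x+.5)/4.8-.5+185,(y+.5)/4.8-.5+118)
S=lambda x,y:((x+.5)/5-.5+160,(y+.5)/5-.5+165)
E
python3 - <<'E'
from h import *
np.set_printoptions(precision=4,suppress=True)
t=pickle.load(open("top0.pkl","rb")); s=pickle.load(open("side0.pkl","rb"))
fr=onz(t,T(487,187),.105); fl=onz(t,T(290,562),.105)
print("rim",fr,fl,np.linalg.norm(fl-fr))
sl=onz(s,S(540,320),.105); sr=onz(s,S(549,88),.105); print("side rim fl, fr",sl,sr)
print("side back-left rim",onz(s,S(297,316),.105))
ey=(fl-fr)/np.linalg.norm(fl-fr); ex=np.array([ey[1],-ey[0],0]); 
c=(fl+fr)/2+.085*ex; print("centre",c,"yaw",np.arctan2(ex[1],ex[0]))
loc=lambda p:np.array([(p-c)@ex,(p-c)@ey,p[2]])
for p in[(555,243),(468,410),(440,415),(352,580)]: print("dr",loc(onz(t,T(*p),.079)))
for p in[(627,100),(603,225),(622,228),(603,395)]: print("dr side",loc(onz(s,S(*p),.079)))
for p in[(303,25),(68,445)]:
    o,d=ray(t,T(*p))
    best=[]
    for th in np.arange(.8,1.9,.005):
        x=.085-.1775*np.cos(th)+.0225*np.sin(th); z=.105+.1775*np.sin(th)+.0225*np.cos(th)
        q=loc(o+d*(z-o[2])/d[2]); best.append((abs(q[0]-x),th,q))
    print("lid",min(best,key=lambda b:b[0]))
for n,p,z in[("tape",T(75,205),.06),("jar",T(165,595),.095),("glue",(173,178),.1),("mug",(127,243),.09)]:
    q=onz(t,p,z);print(n,q,loc(q))
E
```

```text
rim [ 0.7012 -0.1009  0.105 ] [0.4475 0.03   0.105 ] 0.2855277376804983
side rim fl, fr [0.4528 0.0346 0.105 ] [ 0.6755 -0.0842  0.105 ]
side back-left rim [0.5271 0.1824 0.105 ]
centre [0.6133 0.0401 0.105 ] yaw 1.0945877398453883
dr [-0.1437 -0.1352  0.079 ]
dr [-0.1435 -0.0047  0.079 ]
dr [-0.1282  0.0072  0.079 ]
dr [-0.127   0.1343  0.079 ]
dr side [-0.1429 -0.132   0.079 ]
dr side [-0.1232  0.0135  0.079 ]
dr side [-0.137   0.0163  0.079 ]
dr side [-0.122   0.1841  0.079 ]
lid (np.float64(0.0002728753370780518), np.float64(1.2500000000000004), array([ 0.0501, -0.1414,  0.2805]))
lid (np.float64(0.00011704031836202305), np.float64(1.2700000000000005), array([0.054 , 0.1407, 0.2812]))
tape [0.6956 0.185  0.06  ] [ 0.1666 -0.0067  0.06  ]
jar [0.4249 0.1136 0.095 ] [-0.021   0.2012  0.095 ]
glue [0.6291 0.2664 0.1   ] [0.2084 0.0898 0.1   ]
mug [0.4175 0.4119 0.09  ] [0.2407 0.3445 0.09  ]
```

The numbers agree with the given sizes: rim 0.286 m against 0.290, drawers open about 58 and 43 mm, lid about 1.26 rad. I'll start with the drawers.

```bash
cat >> h.py <<'E'
from scipy.spatial.transform import Rotation as Ro
C=np.array([.6133,.0401,0]); YAW=1.095
EX=np.array([np.cos(YAW),np.sin(YAW),0]); EY=np.array([-EX[1],EX[0],0]); EZ=np.array([0,0,1.])
W=lambda x,y,z:C+x*EX+y*EY+z*EZ
def quat(a,sgn):   # tool z down, leaning toward chest +x by a; closing axis = sgn*chest y
    z=-np.cos(a)*EZ+np.sin(a)*EX; y=sgn*EY; return Ro.from_matrix(np.c_[np.cross(y,z),y,z]).as_quat()
def tcp(tip,a):    # TCP for the tip's centre
    return tip-.008*(-np.cos(a)*EZ+np.sin(a)*EX)
E
python3 - <<'E'
from h import *
from cell import env
np.set_printoptions(precision=3,suppress=True)
for sg in(1,-1):
  for a in (0.15,0):
    print(sg,a,[env.inverse_kinematics(tcp(W(*p),a),quat(a,sg)) for p in[(-.19,-.07,.2),(-.10,-.07,.062),(-.10,.07,.062)]])
  print([env.inverse_kinematics(tcp(W(*p),0),quat(0,sg)) for p in[(.13,0,.35),(.13,0,.22),(-.06,0,.13)]])
E
```

```text
1 0.15 [array([ 1.189,  0.541, -1.233,  1.593,  0.388,  1.3  ,  2.595]), array([ 0.94 ,  0.689, -1.097,  1.688,  0.54 ,  1.077,  2.387]), array([ 1.003,  0.361, -1.084,  2.009,  0.241,  0.895,  2.479])]
1 0 [array([ 1.014,  0.485, -1.095,  1.568,  0.437,  1.358,  2.539]), array([ 0.839,  0.717, -1.098,  1.643,  0.675,  1.211,  2.255]), array([ 0.884,  0.412, -1.089,  1.959,  0.428,  1.026,  2.266])]
[array([-0.461,  0.4  ,  0.256,  1.153, -0.099,  1.6  ,  2.438]), array([-0.441,  0.425,  0.21 ,  1.375, -0.088,  1.35 ,  2.435]), array([ 0.798,  0.505, -1.093,  1.708,  0.475,  1.224,  2.254])]
-1 0.15 [array([-0.533,  0.397,  1.047,  1.675, -0.512,  1.298,  0.153]), array([-0.514,  0.55 ,  0.857,  1.763, -0.645,  1.061,  0.122]), array([-0.704,  0.219,  0.829,  2.083, -0.391,  0.892, -0.122])]
-1 0 [array([-0.556,  0.386,  0.965,  1.646, -0.328,  1.284, -0.007]), array([-0.493,  0.53 ,  0.726,  1.714, -0.398,  1.05 , -0.11 ]), array([-0.694,  0.244,  0.72 ,  2.03 , -0.199,  0.936, -0.346])]
[array([-0.711,  0.443,  0.653,  1.169, -0.264,  1.61 , -0.593]), array([-0.731,  0.476,  0.634,  1.392, -0.281,  1.364, -0.569]), array([-0.625,  0.328,  0.693,  1.778, -0.231,  1.118, -0.333])]
```

```bash
cat >> h.py <<'E'
def push_drawer(env,y,x0,a=.15,zt=.062,fmax=9):
    q=quat(a,-1)
    env.move_l(tcp(W(x0,y,zt),a),q,.12)
    env.pause(.3); b=np.array(env.get_contact_force())
    log=[];x=x0
    while x<-.080:
        x+=.003; env.move_l(tcp(W(x,y,zt),a),None,.04)
        f=-(np.array(env.get_contact_force())-b)@EX
        log.append((round(x,3),round(f,1)))
        if f>fmax: break
    print(log, env.get_clock())
    env.move_l(tcp(W(x-.04,y,zt),a),None,.1)
E
python3 - <<'E'
from h import *
from cell import env
a=.15;q=quat(a,-1)
env.clamp(20)
p=env.get_position(); env.move_l([p[0],p[1],.42],None,.2)
env.movep(tcp(W(-.20,-.0705,.40),a),q); print(env.get_clock())
env.move_l(tcp(W(-.20,-.0705,.12),a),None,.2)
push_drawer(env,-.0705,-.175)
c=env.capture("top"); cv2.imwrite("pics/t1.png",cv2.resize(c["image"][110:250,170:320,::-1],None,fx=4,fy=4,interpolation=cv2.INTER_CUBIC))
E
```

```text
4.8
[(-0.172, np.float64(0.3)), (-0.169, np.float64(0.8)), (-0.166, np.float64(1.0)), (-0.163, np.float64(1.2)), (-0.16, np.float64(0.6)), (-0.157, np.float64(0.7)), (-0.154, np.float64(0.6)), (-0.151, np.float64(0.5)), (-0.148, np.float64(0.5)), (-0.145, np.float64(1.1)), (-0.142, np.float64(0.9)), (-0.139, np.float64(1.4)), (-0.136, np.float64(0.1)), (-0.133, np.float64(1.0)), (-0.13, np.float64(0.9)), (-0.127, np.float64(2.2)), (-0.124, np.float64(1.4)), (-0.121, np.float64(1.0)), (-0.118, np.float64(0.7)), (-0.115, np.float64(1.7)), (-0.112, np.float64(0.7)), (-0.109, np.float64(0.0)), (-0.106, np.float64(0.8)), (-0.103, np.float64(0.8)), (-0.1, np.float64(0.7)), (-0.097, np.float64(0.7)), (-0.094, np.float64(7.6)), (-0.091, np.float64(14.6))] 14.325
```

View pics/t1.png

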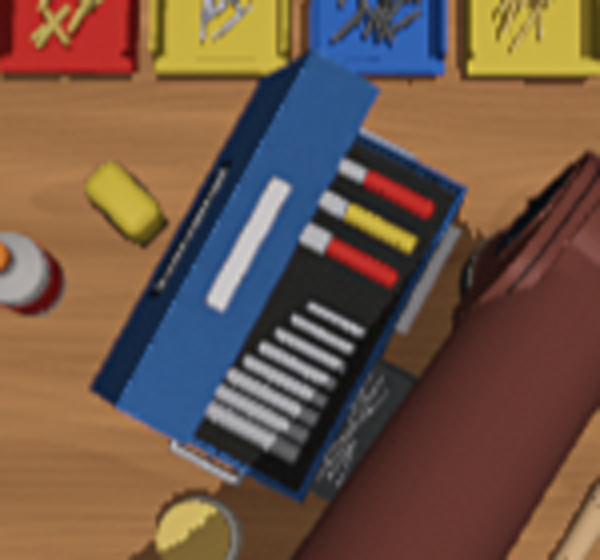

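The right drawer is home: only its rail at (430,280) shows past the rim, and the force rose sharply at the stop. The chest hasn't moved. I'll do the left drawer next.

```bash
python3 - <<'E'
from h import *
from cell import env
a=.15
env.move_l(tcp(W(-.165,-.0705,.062),a),None,.15)
push_drawer(env,.0705,-.15)
env.move_l(tcp(W(-.17,.0705,.12),a),None,.15)
env.move_l(tcp(W(-.2,.0,.40),a),None,.25)
env.movep(tcp(W(.15,0,.42),0),quat(0,-1))
print(env.get_clock())
for n in("top","side"):
    c=env.capture(n); pickle.dump(c,open(n+"2.pkl","wb"))
    r=c["image"][110:250,170:320] if n=="top" else c["image"][165:275,160:300]
    cv2.imwrite(f"pics/{n}2.png",cv2.resize(r[:,:,::-1],None,fx=4,fy=4,interpolation=cv2.INTER_CUBIC))
E
```

```text
[(-0.147, np.float64(-1.0)), (-0.144, np.float64(-1.5)), (-0.141, np.float64(-1.4)), (-0.138, np.float64(-0.4)), (-0.135, np.float64(-0.3)), (-0.132, np.float64(-0.0)), (-0.129, np.float64(-0.5)), (-0.126, np.float64(0.1)), (-0.123, np.float64(-0.3)), (-0.12, np.float64(-1.5)), (-0.117, np.float64(-0.8)), (-0.114, np.float64(-0.8)), (-0.111, np.float64(-0.6)), (-0.108, np.float64(-0.2)), (-0.105, np.float64(-1.3)), (-0.102, np.float64(-0.9)), (-0.099, np.float64(-0.3)), (-0.096, np.float64(-0.7)), (-0.093, np.float64(7.1)), (-0.09, np.float64(18.1))] 21.9333
25.7333
```

View pics/top2.png

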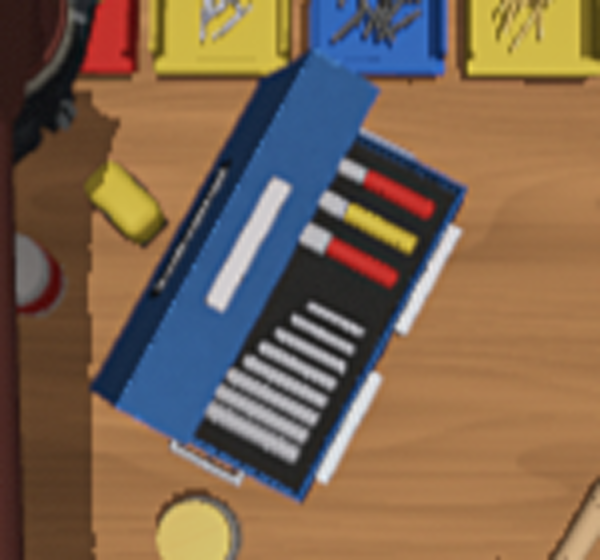

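View pics/side2.png

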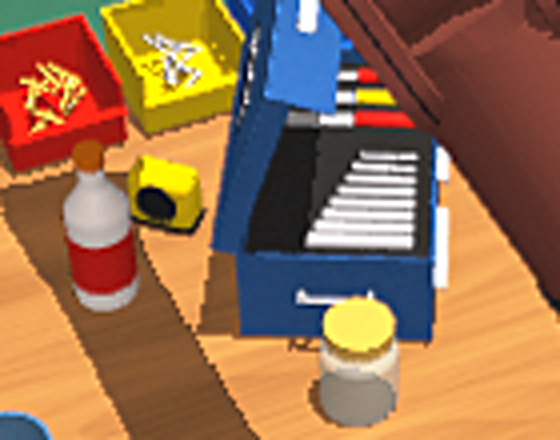

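Both drawers are home: in the top view only the rails at (430,280) and (350,430) stick out. The chest and the other items are unmoved, and the gripper is behind the lid. Now I'll sweep the lid down along its arc.

```bash
python3 - <<'E'
from h import *
from cell import env
def P(t,r=.14): return W(.085-r*np.cos(t)+.0225*np.sin(t)+.011,0,.105+r*np.sin(t)+.0225*np.cos(t))
env.move_l(tcp(W(.125,0,.245),0),None,.2)
env.move_l(tcp(P(1.36),0),None,.1)
env.pause(.2); b=np.array(env.get_contact_force())
t=1.36; log=[]
while t>-.12:
    t-=.04 if t>.12 else .012
    env.move_l(tcp(P(t),0),None,.05)
    f=np.array(env.get_contact_force())-b
    fn=f@(np.sin(t)*EX+np.cos(t)*EZ); log.append((round(t,3),round(float(fn),1)))
    if fn>(25 if t>.12 else 15): break
print(log,env.get_clock(),env.get_position())
c=env.capture("side"); cv2.imwrite("pics/s3.png",cv2.resize(c["image"][165:275,160:300,::-1],None,fx=4,fy=4,interpolation=cv2.INTER_CUBIC))
E
```

```text
[(1.32, 0.8), (1.28, -0.5), (1.24, -0.5), (1.2, -0.6), (1.16, 1.0), (1.12, -0.6), (1.08, 0.4), (1.04, 0.0), (1.0, -0.5), (0.96, 0.5), (0.92, 0.2), (0.88, 0.2), (0.84, 0.5), (0.8, 0.5), (0.76, 0.2), (0.72, -0.1), (0.68, -0.1), (0.64, 0.2), (0.6, 0.6), (0.56, 0.9), (0.52, 0.1), (0.48, -0.1), (0.44, 0.1), (0.4, -0.1), (0.36, -0.0), (0.32, -0.3), (0.28, -0.3), (0.24, 0.1), (0.2, 0.3), (0.16, 0.9), (0.12, -0.2), (0.108, 0.6), (0.096, 0.1), (0.084, 0.1), (0.072, 0.5), (0.06, 0.8), (0.048, 1.2), (0.036, 0.5), (0.024, 1.3), (0.012, 0.6), (-0.0, 3.6), (-0.012, 20.9)] 38.6 [0.59341021 0.00094179 0.13547937]
```

View pics/s3.png

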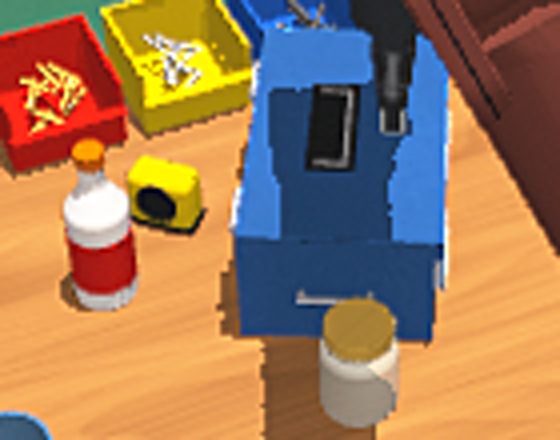

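The lid is shut. The stop came at a tip height of 127.5 mm, exactly the given shut height, and the picture shows the lid flat with the fingertip on it at (393,130). I'll lift off, check and hand in.

```bash
python3 - <<'E'
from h import *
from cell import env
p=env.get_position(); env.move_l([p[0],p[1],p[2]+.02],None,.05)
env.move_l([p[0],p[1],.40],None,.2)
env.movep(tcp(W(.15,0,.42),0),quat(0,-1)); env.pause(.3)
c=env.capture("top"); cv2.imwrite("pics/t4.png",cv2.resize(c["image"][110:250,170:320,::-1],None,fx=4,fy=4,interpolation=cv2.INTER_CUBIC)); print(env.get_clock())
E
```

```text
41.7583
```

View pics/t4.png

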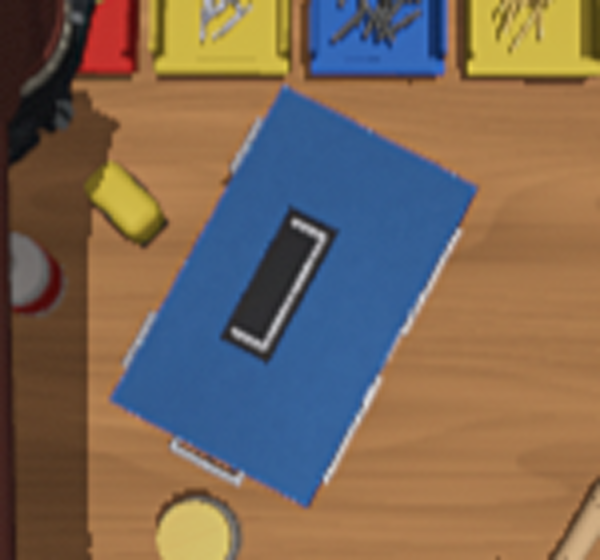

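The lid is flat with corners at (285,88), (475,187), (310,505) and (112,400). The drawers are home, the chest hasn't moved and the gripper is clear.

```bash
python3 -c "
from cell import env
print(env.sign_off())"
```

```text
the job is handed in; nothing more can be done
None
```

I pushed both drawers fully home, then shut the lid, and handed the job in after about 42 s of the 64 s allowed; the final pictures show the chest and the things near it where they started, but the hand-in gave no verdict.

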